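# Fold up the splash guard and latch it

### The arm

A 6-joint arm with a two-finger parallel gripper is mounted at the origin on a cart in front of the work surface, level with it; the furniture and walls round the work are solid. World frame = base frame: x ahead of the robot, y to its left, z up, the work surface at z = 0. Lengths are in m, angles in rad, forces in N, time in s.
With the tool pointing down it reaches from about 0.35 to 0.85 m from the base axis. Payload 8.1 kg.
Tool frame: the origin (TCP) lies at the very end of the fingers, on their centre line; the grasp point (between the pads) lies 19 mm behind it; z points along the fingers, y is the direction in which the jaws open and shut (so a half turn about z gives the same grasp; the last joint's range is limited). The gripper opens to 85 mm and grips with 20 to 120 N. Pads are 22 mm wide; open, the fingers measure 114 mm over their backs; the gripper's body (76 mm by 85 mm) begins 54 mm behind the grasp point. The pads swing forward as they close: fully open they stand 13 mm farther back than shut.
Start: joints at [-1.404, 0.13, 1.488, -0, 1.523, -0.085], TCP at [0.15, -0.581, 0.231] pointing down, gripper open.
Joint ranges: [-2.96, 2.96], [-0.89, 2.26], [0.02, 2.5], [-1.34, 4.48], [0, 2.73], [-2.66, 2.66]. Speed limits (rad/s): [2.39, 2.39, 2.79, 3.14, 3.14, 3.14].

### API

Orientations are given as a unit quaternion [x, y, z, w].
In Python, from station import arm gives the robot as it stands.
- The arm moves only by the tool step_arm, never from a script. Its argument "commands" is a list of rows, each a list of 3 entries, a list of its own where there are three numbers: the shift along the tool's x, y, z in m, then the turn, a rotation vector about the tool's x, y, z in degrees, then the opening in per cent of the stroke, from 0 (shut) to 100 (fully open). In form: [[[dx, dy, dz], [ax, ay, az], fingers], ...]. A call has 1 to 12 rows; each row is the pose to reach, as a shift and turn from the pose measured when the call began, along the tool's axes at that moment; what a row does not reach only later rows make up. A row lasts 1/10 s, in which the tool goes at most 50 mm and 8.59 degrees, less where a joint would pass 70% of its speed; a pose out of reach is approached as far as the arm can. A call with a gripper value outside its range is refused whole. The fingers move at their own pace and stop on an object; "force" is the grip in N (left out, the last holds). Time passes only in rows, so rows that repeat a pose let the fingers close. It gives the time, the measured TCP pose, the force and the opening at its end, in the units of the state.
- arm.observe(): the state, without advancing time (a new reading comes with each control period).
- arm.camera(name): name is "side" or "top"; returns the picture (420x560x3 uint8, red, green, blue); there is no depth.
- arm.camera_model(name): a dict with "K" (3x3 intrinsics, pixels), "R" (3x3) and "t" (3): a world point X has camera coordinates R X + t. Camera axes: x right, y down, z forward; pixel columns grow to the right and rows downward; lengths in m; the calibration is good to about 2 mm. A picture is of the moment at which its call begins. camera_model takes no time and is no camera call.
- arm.job_done(): hands the job in, once; it reports no verdict.
The state is a dict: "time": time; "joints": joint angles; "dq": joint speeds; "tau": joint torques, N m; "ee_pos": TCP position; "orientation": TCP orientation; "contact_force": force on the tool from outside, world axes, zero at the start; "moment": the same for the moment, N m; "width": finger opening in m.
Only numpy, scipy, OpenCV 4.12 (cv2) and the standard library are available. Lean on these libraries where they do the work, as an engineer would, in place of code of your own. Each camera call takes 0.05 s, during which the arm holds its last target. There are 200 camera calls.

### The job

The three-leaf metal splash guard is standing open on the counter: fold it away flat so that it takes no room. First fold the end leaf fully in against the middle leaf, while the middle leaf stands open; then swing the two together flat against the fixed back leaf, and last turn the catch on top of the back leaf all the way across the folded leaves. Leave the salt shaker, pepper mill, tumbler and teaspoon where they are.

Things in the scene. Friction and masses are not known exactly. Their poses are not given: they have to be found in the camera images.
- guard: Foot and fixed back leaf of the aluminium splash guard; immovable. Origin on the counter under the back leaf's centre. Dark foot plate x -51 to +27, y -82 to +82 mm of this frame, 10 mm high. The back leaf is an upright sheet in the plane x = 0, y -60 to +62 mm, 4 mm thick, top 76 mm above the counter. The other leaves fold onto its -x side, towards the robot.
- middle_hinge (a point): Vertical hinge axis of back and middle leaf, 45 mm above the counter, 18 mm to -x and 60 mm to -y of the guard's origin. The middle leaf is an upright sheet in a plane through this axis, 4 mm thick, 120 mm long, from 14 to 75 mm above the counter; folded, its outer face lies 20 mm to -x of the back leaf's plane.
- middle_leaf (a joint): Angle of middle leaf to back leaf, rad: 0 = folded flat (stop), pointing along the guard's +y; opens counter-clockwise from above to 1.95 (stop); at 1.57 it points to -x. Starts at 1.3 to 1.75. Stiff, 0.15 N m (2 N at 80 mm); stays where left. Push its outer face with closed fingers.
- end_hinge (a point): Vertical hinge axis of middle and end leaf, 45 mm above the counter, 117 mm along the middle leaf from middle_hinge and 9 mm to its inner side (which faces the back leaf when folded). The end leaf is an upright sheet in a plane through this axis, 4 mm thick, 105 mm long, from 14 to 75 mm above the counter.
- end_leaf (a joint): Angle of end leaf to middle leaf, rad: 0 = folded flat on the middle leaf's inner side (stop), pointing back towards middle_hinge; opens counter-clockwise from above to 2.4. Starts at 1.3 to 2.0. Light, 0.04 N m (0.5 N at 85 mm); stays where left. If the middle leaf is folded first, the end leaf hits the back leaf and blocks it.
- end_edge (a point): Middle of the end leaf's free vertical edge (a bead 7 mm across), 45 mm above the counter, 105 mm from end_hinge.
- catch_pin (a point): Vertical axis of the catch, 53 mm to +y of the guard's origin, in the back leaf's plane; this point is 95 mm above the counter (the pin's top is at 86 mm). The catch is a flat steel bar 46 x 12 mm, top 83 mm above the counter, with a round lug 8 mm across hanging from its end down to 47 mm.
- catch (a joint): Angle of the catch, rad: 0 = fully across the folded leaves, pointing to the guard's -x (stop); grows clockwise from above to 1.7; at 1.57 it points to +y. Starts at 1.0 to 1.5. Light, 0.02 N m; stays where left. Its lug goes behind the folded middle leaf, and passes only when that leaf is within about 0.08 rad of flat.
- catch_tab (a point): Centre of the catch's round upright thumb tab, 13 mm across, standing on the bar's end from 82 to 109 mm above the counter, 38 mm from catch_pin; this point is at 95 mm. Push it sideways to turn the catch.
- salt_shaker_mid (a point): Bystander: salt shaker, 44 mm across, 90 mm high, behind the back leaf; its centre.
- pepper_mill_mid (a point): Bystander: dark wooden pepper mill, 58 mm across, 150 mm high, behind the hinge side; its centre.
- tumbler_mid (a point): Bystander: clear glass tumbler, 76 mm across, 86 mm high, to the left of the guard; its centre.
- teaspoon_mid (a point): Bystander: teaspoon, 137 x 28 x 13 mm, lying to the right of the guard; its centre.
Not all that is in view belongs to the job. There is more than one size of the guard; the one meant has the size given above.

How it is judged:
On the way, in this order (a step that is already met when the one before it is completed fails the run):
1. the end leaf is folded onto the middle leaf while the middle leaf still stands open (value of joint end_leaf below 0.12 rad and value of joint middle_leaf above 0.6 rad), for 0.2 s.
2. both are folded flat against the back leaf, with the catch still open (value of joint end_leaf below 0.12 rad and value of joint middle_leaf below 0.1 rad and value of joint catch above 0.5 rad), for 0.2 s.
At the end, for the whole second after the job is handed in: The end leaf is within 0.12 rad of flat against the middle leaf, the middle leaf within 0.12 rad of flat against the back leaf, and the catch within 0.2 rad of fully across (value of joint each of end_leaf, middle_leaf below 0.12 rad and value of joint catch below 0.2 rad); the robot touches nothing.
It fails at once if the salt shaker is shifted or knocked over (distance of salt_shaker_mid from where it was at the start of the episode above 0.03 m).
It fails at once if the pepper mill is shifted or knocked over (distance of pepper_mill_mid from where it was at the start of the episode above 0.03 m).
It fails at once if the tumbler is shifted or knocked over (distance of tumbler_mid from where it was at the start of the episode above 0.03 m).
It fails at once if the teaspoon is shifted or knocked over (distance of teaspoon_mid from where it was at the start of the episode above 0.03 m).
It also fails if it takes over 61 s, if anything falls off the work surface, if the arm or the gripper's body presses on something with over 40 N, if the wrist force passes 120 N, or if a joint passes its speed limit or range.

## Working session

There is one attempt and no reset: what is moved stays moved. The work goes in short steps, Python scripts to look and compute and a tool call to move; the robot and the scene stay as the last step left them, time stands still between calls to the robot, and variables do not carry over. Pictures are saved under pics/ and viewed, about 8 in all and at most 12, crops included, and the job is handed in when it is done.

Besides the shell and the picture viewer there is one more tool, called after "Emit:" by a JSON object that holds its "op" and its "data". step_arm: Moves the arm, as the interface text tells. Its arguments: {"type":"object","properties":{"commands":{"type":"array","items":{"type":"array"}},"force":{"type":"number"}},"required":["commands"]}

```bash
mkdir -p pics; ls
python3 - <<'E'
from station import arm
import cv2,numpy as np
for n in("top","side"):
    im=arm.camera(n); cv2.imwrite(f"pics/{n}0.png",im[:,:,::-1])
    m=arm.camera_model(n); R=np.array(m["R"]);t=np.array(m["t"])
    print(n,m["K"],R.round(3).tolist(),(-R.T@t).round(3))
s=arm.observe();print(s)
E
```

```text
pics
top [[481.51173199   0.         283.93570281]
 [  0.         481.51173199 216.5254296 ]
 [  0.           0.           1.        ]] [[-0.028, -0.999, -0.031], [-0.988, 0.032, -0.149], [0.15, 0.026, -0.988]] [0.342 0.266 1.225]
side [[410.56147351   0.         278.23014658]
 [  0.         410.56147351 205.99037417]
 [  0.           0.           1.        ]] [[1.0, 0.022, 0.004], [0.012, -0.347, -0.938], [-0.019, 0.938, -0.347]] [ 0.549 -0.772  0.493]
{'time': 0.1, 'joints': array([-1.40441774e+00,  1.31061716e-01,  1.48920783e+00, -9.57782773e-06,
        1.52300494e+00, -8.54177865e-02]), 'dq': array([ 2.33619457e-05, -3.24658620e-04, -3.35433141e-03, -3.28485486e-04,
        7.08791475e-04, -2.34965632e-04]), 'tau': array([ 1.07848027e-03, -5.70951676e+01, -5.01939940e+01, -2.89640293e-04,
        8.12864135e-03,  3.84457394e-06]), 'ee_pos': array([ 0.14940953, -0.58057267,  0.23034306]), 'orientation': array([ 9.92084906e-01,  1.25566050e-01, -3.88107724e-05, -8.40036433e-04]), 'contact_force': array([-0.7100749 , -0.08847034,  0.29311533]), 'moment': array([-0.01431385, -0.01114564,  0.03475511]), 'width': 0.08549179247222945}
```

View pics/top0.png

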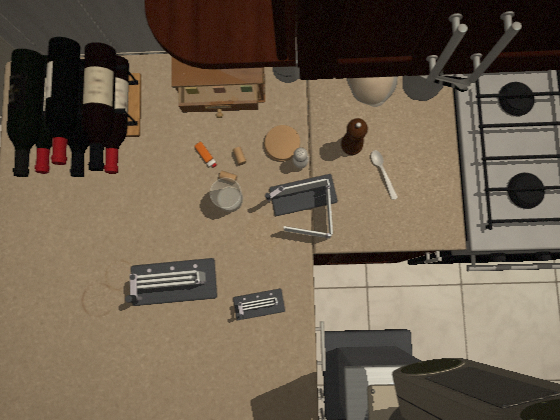

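View pics/side0.png

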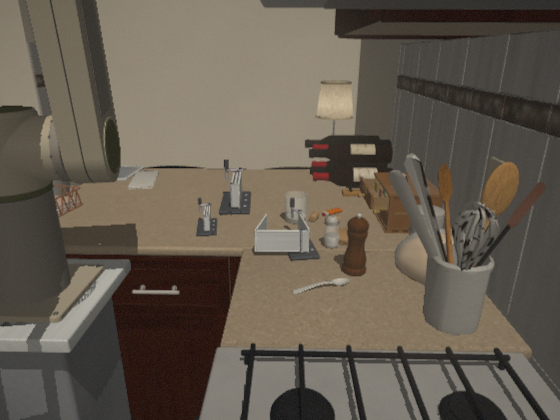

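The top view shows three candidate guards: an open one at about (305,200), a folded large one at (172,281), and a folded small one at (258,303). The open one fits the description: pepper mill at (355,135), salt at (300,157), tumbler at (227,195), spoon at (383,175). I'll check it in a close crop.

Run:
```python
import cv2,numpy as np
a=cv2.imread("pics/top0.png")[155:255,220:350]; b=cv2.imread("pics/side0.png")[185:270,240:350]
a=cv2.resize(a,(780,600),interpolation=cv2.INTER_CUBIC); cv2.imwrite("pics/c_top.png",a)
cv2.imwrite("pics/c_side.png",cv2.resize(b,(770,595),interpolation=cv2.INTER_CUBIC))
```

```text
(no output)
```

View pics/c_top.png

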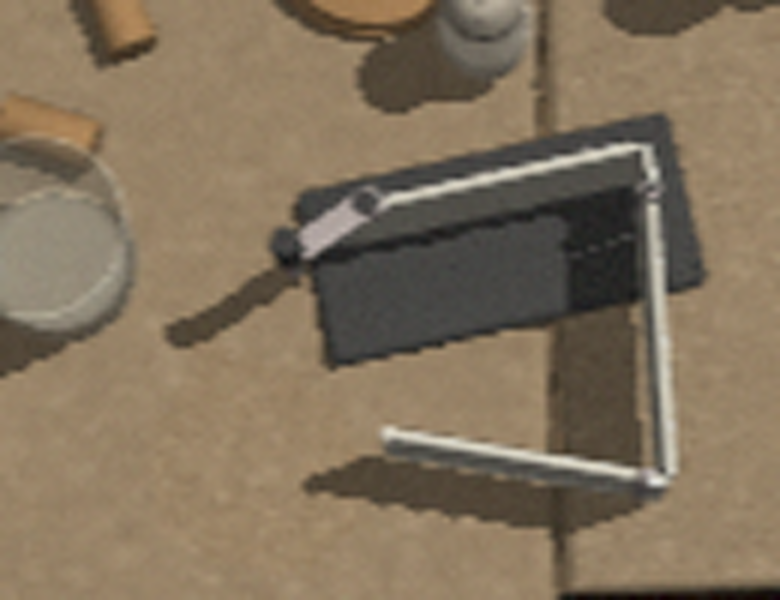

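View pics/c_side.png

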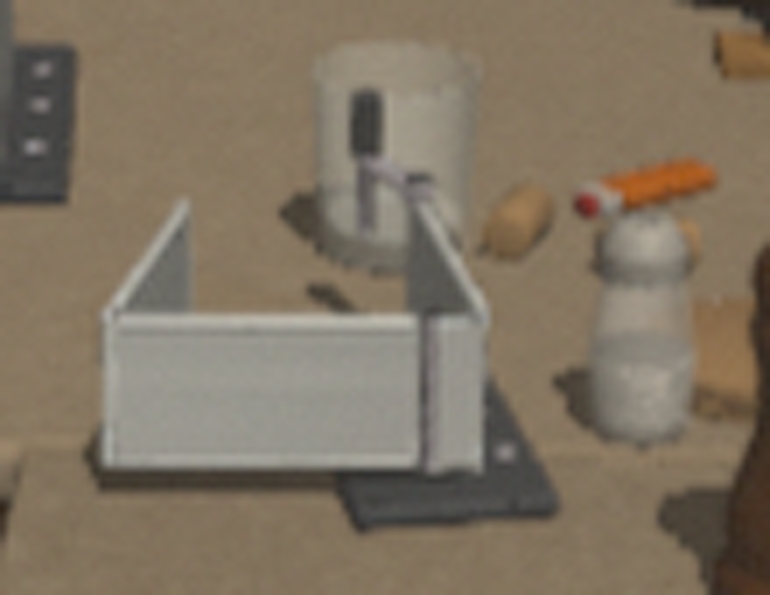

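The crop confirms the open guard. In crop pixels: pin (366,201), catch tab (287,243), back/middle hinge (650,188), end hinge (655,481), end-leaf bead (388,434), and foot corners at (665,115), (703,278) and (332,362).

```bash
cat > h.py <<'E'
from station import arm
import numpy as np, cv2
def ray(cam,u,v,z):
    m=arm.camera_model(cam);R=np.array(m["R"]);t=np.array(m["t"]);c=-R.T@t
    d=R.T@np.linalg.solve(np.array(m["K"]),[u,v,1.]); return c+d*(z-c[2])/d[2]
def crop(p,z): return ray("top",220+p[0]/6-.4,155+p[1]/6-.4,z)[:2]
E
python3 - <<'E'
from h import *
from scipy.spatial.transform import Rotation as Ro
G=[((366,201),.086,(0,.053)),((650,188),.075,(-.018,-.060)),((665,115),.01,(.027,-.082)),((703,278),.01,(-.051,-.082)),((332,362),.01,(-.051,.082)),((640,150),.076,(0,-.06))]
W=np.array([crop(p,z) for p,z,_ in G]);L=np.array([g for *_,g in G])
H=(L-L.mean(0)).T@(W-W.mean(0));a=np.arctan2(H[0,1]-H[1,0],H[0,0]+H[1,1])
R=np.array([[np.cos(a),-np.sin(a)],[np.sin(a),np.cos(a)]]);o=W.mean(0)-R@L.mean(0)
print("yaw",a,"o",o,"\nres mm",((L@R.T+o-W)*1e3).round(1).tolist())
mh=R@[-.018,-.06]+o;eh=crop((655,481),.075);ee=crop((388,434),.075);tab=crop((287,243),.109);pin=R@[0,.053]+o
print("mh",mh,"eh",eh,np.linalg.norm(eh-mh),"edge",ee,np.linalg.norm(ee-eh),"tab",tab,np.linalg.norm(tab-pin),"pin",pin)
l=lambda v:R.T@v
d=l(eh-mh);th=np.arctan2(d[1],d[0]) # rel +y
print("local eh-mh",d,"mid ang~",th-np.pi/2+np.arctan2(9,117)*0, "edge local",l(ee-o),"tab local",l(tab-o), "eh local",l(eh-o))
for n,(u,v) in dict(tumbler=(227,200),salt=(300,157)).items(): print(n,ray("top",u,v,.08))
E
```

```text
yaw 0.18034433900051636 o [0.59507653 0.24969225] 
res mm [[0.8, 0.2], [-0.4, 0.7], [2.1, -0.6], [-2.9, -1.5], [-1.3, 0.8], [1.7, 0.5]]
mh [0.58813055 0.1874367 ] eh [0.46909877 0.18970052] 0.11905330728008659 edge [0.49140868 0.29575023] 0.10837099687876356 tab [0.5640536  0.33249906] 0.037461734090936935 pin [0.58557    0.30183269]
local eh-mh [-0.11669526  0.02357764] mid ang~ 1.3714356357034014 edge local [-0.09372521  0.06390574] tab local [-0.01566687  0.08702838] eh local [-0.13469526 -0.03642236]
tumbler [0.56105838 0.43273316 0.08      ]
salt [0.66207158 0.25225075 0.08      ]
```

Emit:
{"op": "step_arm", "data": {"commands": [[[0.356,-0.301,0],[0,0,4.1],0],[[0.356,-0.301,0],[0,0,4.1],0],[[0.356,-0.301,0],[0,0,4.1],0],[[0.356,-0.301,0],[0,0,4.1],0],[[0.356,-0.301,0],[0,0,4.1],0],[[0.356,-0.301,0],[0,0,4.1],0],[[0.356,-0.301,0],[0,0,4.1],0],[[0.356,-0.301,0],[0,0,4.1],0],[[0.356,-0.301,0],[0,0,4.1],0],[[0.356,-0.301,0],[0,0,4.1],0],[[0.356,-0.301,0],[0,0,4.1],0],[[0.356,-0.301,0],[0,0,4.1],0]]}}

```text
time: 1.3
ee_pos: [0.419, -0.2003, 0.2306]
orientation: [0.996, 0.091, -0.0, -0.001]
contact_force: [-0.1, 0.2, -0.2]
width: 0.0
```

```bash
cat >> h.py <<'E'
from scipy.spatial.transform import Rotation as Ro
YAW=.1803;O=np.array([.5951,.2497])
Rg=np.array([[np.cos(YAW),-np.sin(YAW)],[np.sin(YAW),np.cos(YAW)]])
def rel(pts):  # guard-frame (x,y,z) -> tool shifts; and yaw error (turn about tool z, deg)
    s=arm.observe();q=Ro.from_quat(s["orientation"]).as_matrix()
    print("t",s["time"],"pos_g",(Rg.T@(s["ee_pos"][:2]-O)).round(4),round(s["ee_pos"][2],4),"F",s["contact_force"].round(1),"w",round(s["width"],4),"turn",np.degrees(np.arctan2(q[1,0],q[0,0])-YAW).round(2))
    for p in pts:
        w=np.r_[Rg@np.array(p[:2])+O,p[2]]; print(p,(q.T@(w-s["ee_pos"])).round(4).tolist())
E
python3 - <<'E'
from h import *
for n,(u,v) in dict(mill=(357,127),).items(): w=ray("top",u,v,.15)[:2];print(n,Rg.T@(w-O))
th,ph=1.448,1.306
mh=np.array([-.018,-.06]);r=lambda a,v:np.array([v[0]*np.cos(a)-v[1]*np.sin(a),v[0]*np.sin(a)+v[1]*np.cos(a)])
eh=mh+r(th,[.009,.117]);print("eh",eh)
for p in (1.306,1.1,.9,.7,.5,.3,.15,0,-.04):
    d=r(th+p,[0,-1]); n=np.array([-d[1],d[0]]) # n: left normal (outer side, pushes cw)
    print(p,"contact",(eh+.085*d).round(3),"finger16",(eh+.085*d+n*.018).round(3))
rel([(-.17,.10,.23)])
E
```

```text
mill [ 0.08876906 -0.14896551]
eh [-0.1330166  -0.03673668]
1.306 contact [-0.101  0.042] finger16 [-0.118  0.049]
1.1 contact [-0.085  0.034] finger16 [-0.1    0.044]
0.9 contact [-0.072  0.023] finger16 [-0.085  0.036]
0.7 contact [-0.062  0.01 ] finger16 [-0.072  0.025]
0.5 contact [-0.054 -0.005] finger16 [-0.061  0.011]
0.3 contact [-0.049 -0.022] finger16 [-0.053 -0.004]
0.15 contact [-0.048 -0.034] finger16 [-0.049 -0.016]
0 contact [-0.049 -0.047] finger16 [-0.046 -0.029]
-0.04 contact [-0.049 -0.051] finger16 [-0.046 -0.033]
t 1.3 pos_g [-0.254  -0.4112] 0.2306 F [-0.1  0.2 -0.2] w 0.0 turn 0.07
(-0.17, 0.1, 0.23) [0.0846, -0.5111, 0.0014]
```

Emit:
{"op": "step_arm", "data": {"commands": [[[0.085,-0.501,0],[0,0,0],0],[[0.085,-0.501,0],[0,0,0],0],[[0.085,-0.501,0],[0,0,0],0],[[0.085,-0.501,0],[0,0,0],0],[[0.085,-0.501,0],[0,0,0],0],[[0.085,-0.501,0],[0,0,0],0],[[0.085,-0.501,0],[0,0,0],0],[[0.085,-0.501,0],[0,0,0],0],[[0.085,-0.501,0],[0,0,0],0],[[0.085,-0.501,0],[0,0,0],0],[[0.085,-0.501,0],[0,0,0],0],[[0.085,-0.501,0.02],[0,0,0],0]]}}

```text
time: 2.5
ee_pos: [0.414, 0.3091, 0.2136]
orientation: [0.996, 0.091, 0.002, -0.002]
contact_force: [0.2, 0.2, 0.9]
width: 0.0002
```

Run:
```python
from h import *
rel([(-.165,.075,.1),(-.165,.075,.045)])
im=arm.camera("top")[130:290,180:390]; cv2.imwrite("pics/t1.png",cv2.resize(im,(788,600),interpolation=cv2.INTER_CUBIC)[:,:,::-1])
```

```text
t 2.5 pos_g [-0.1675  0.0909] 0.2136 F [0.2 0.2 0.9] w 0.0002 turn 0.13
(-0.165, 0.075, 0.1) [0.0021, 0.0163, 0.1136]
(-0.165, 0.075, 0.045) [0.0019, 0.0164, 0.1686]
```

View pics/t1.png

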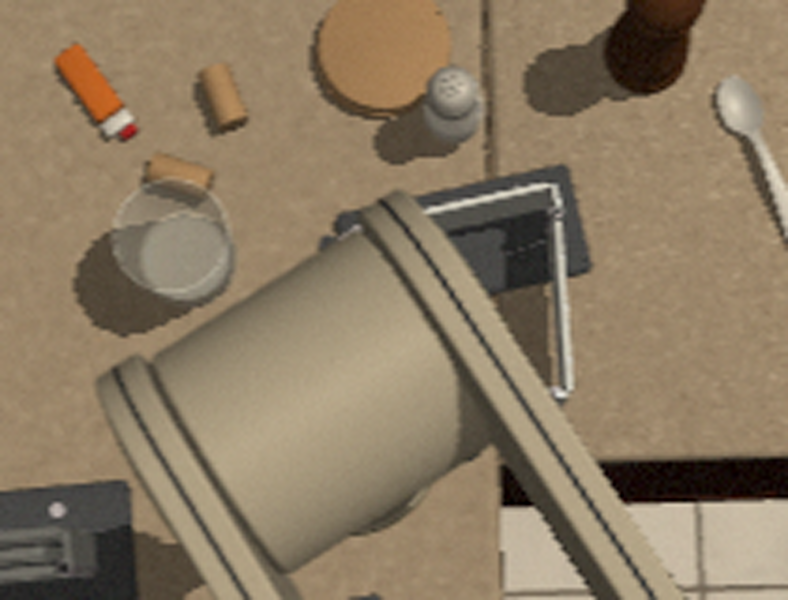

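The top view is covered by the wrist. The middle leaf at crop (560,290) and everything else are undisturbed. Next I'll descend on the outer side of the end leaf.

Emit:
{"op": "step_arm", "data": {"commands": [[[0.002,0.016,0.045],[0,0,0],0],[[0.002,0.016,0.09],[0,0,0],0],[[0.002,0.016,0.13],[0,0,0],0],[[0.002,0.016,0.16],[0,0,0],0],[[0.002,0.016,0.1685],[0,0,0],0],[[0.002,0.016,0.1685],[0,0,0],0]]}}

```text
time: 3.15
ee_pos: [0.4158, 0.2896, 0.0386]
orientation: [0.996, 0.09, -0.003, 0.001]
contact_force: [-0.1, 0.1, 0.4]
width: -0.0001
```

Run:
```python
from h import *
rel([(-.118,.049,.045),(-.1,.044,.045),(-.085,.036,.045),(-.072,.025,.045),(-.061,.011,.045),(-.053,-.004,.045)])
im=arm.camera("side")[170:290,210:370]; cv2.imwrite("pics/s1.png",cv2.resize(im,(800,600),interpolation=cv2.INTER_CUBIC)[:,:,::-1])
```

```text
t 3.15 pos_g [-0.1692  0.0714] 0.0386 F [-0.1  0.1  0.4] w -0.0001 turn -0.04
(-0.118, 0.049, 0.045) [0.0512, 0.0223, -0.0067]
(-0.1, 0.044, 0.045) [0.0692, 0.0273, -0.0068]
(-0.085, 0.036, 0.045) [0.0842, 0.0353, -0.0069]
(-0.072, 0.025, 0.045) [0.0972, 0.0463, -0.007]
(-0.061, 0.011, 0.045) [0.1082, 0.0603, -0.007]
(-0.053, -0.004, 0.045) [0.1162, 0.0753, -0.007]
```

View pics/s1.png

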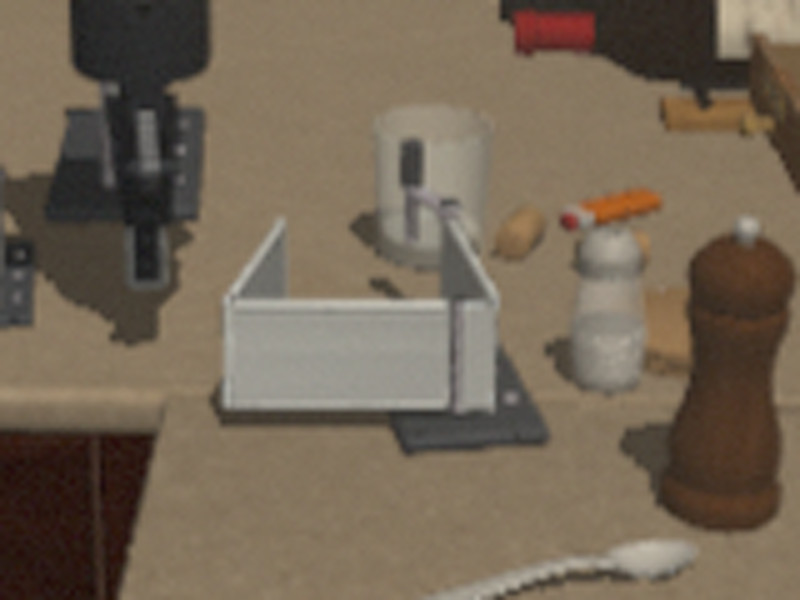

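The side view shows the closed fingers at (145,270), left of the end leaf at (255,260), on its outer side. Now I'll sweep.

Emit:
{"op": "step_arm", "data": {"commands": [[[0.018,0.01,-0.006],[0,0,0],0],[[0.035,0.016,-0.006],[0,0,0],0],[[0.051,0.022,-0.006],[0,0,0],0],[[0.06,0.025,-0.006],[0,0,0],0],[[0.069,0.027,-0.006],[0,0,0],0],[[0.077,0.031,-0.006],[0,0,0],0],[[0.084,0.035,-0.006],[0,0,0],0],[[0.091,0.041,-0.006],[0,0,0],0],[[0.097,0.046,-0.006],[0,0,0],0],[[0.103,0.053,-0.006],[0,0,0],0],[[0.108,0.06,-0.006],[0,0,0],0],[[0.112,0.068,-0.006],[0,0,0],0]]}}

```text
time: 4.4
ee_pos: [0.5399, 0.2432, 0.0459]
orientation: [0.996, 0.09, -0.002, 0.0]
contact_force: [-0.3, 0.4, -0.8]
width: -0.0003
```

Run:
```python
from h import *
rel([(-.053,-.004,.045),(-.049,-.016,.045),(-.047,-.029,.045),(-.047,-.033,.045)])
```

```text
t 4.4 pos_g [-0.0555  0.0035] 0.0459 F [-0.3  0.4 -0.8] w -0.0003 turn -0.01
(-0.053, -0.004, 0.045) [0.0025, 0.0075, 0.0009]
(-0.049, -0.016, 0.045) [0.0065, 0.0195, 0.0009]
(-0.047, -0.029, 0.045) [0.0085, 0.0325, 0.0009]
(-0.047, -0.033, 0.045) [0.0085, 0.0365, 0.0009]
```

Emit:
{"op": "step_arm", "data": {"commands": [[[0.003,0.008,0],[0,0,0],0],[[0.005,0.014,0],[0,0,0],0],[[0.006,0.02,0],[0,0,0],0],[[0.007,0.025,0],[0,0,0],0],[[0.008,0.029,0],[0,0,0],0],[[0.008,0.032,0],[0,0,0],0],[[0.008,0.032,0],[0,0,0],0]]}}

```text
time: 5.1
ee_pos: [0.5536, 0.2128, 0.0459]
orientation: [0.996, 0.09, -0.002, 0.0]
contact_force: [0.2, -0.2, 0.4]
width: -0.0002
```

Run:
```python
from h import *
rel([(-.047,-.033,.045)])
im=arm.camera("side")[170:290,210:370]; cv2.imwrite("pics/s2.png",cv2.resize(im,(800,600),interpolation=cv2.INTER_CUBIC)[:,:,::-1])
```

```text
t 5.1 pos_g [-0.0475 -0.0289] 0.0459 F [ 0.2 -0.2  0.4] w -0.0002 turn -0.03
(-0.047, -0.033, 0.045) [0.0005, 0.0041, 0.0009]
```

View pics/s2.png

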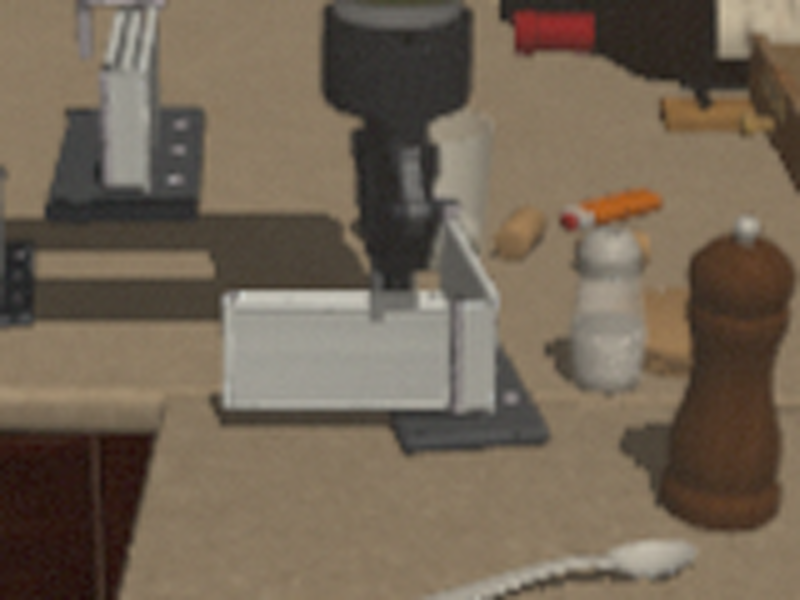

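Run:
```python
from h import *
m=arm.camera_model("side")
def pr(g,z):
    w=np.r_[Rg@np.array(g)+O,z];c=np.array(m["R"])@w+m["t"];p=np.array(m["K"])@c;p=p[:2]/p[2];return ((p-[210,170])*5).round()
print("tcp",pr((-.0475,-.0289),.0459),"tip front bottom",pr((-.0475,-.043),.0459),"finger z.075",pr((-.0475,-.043),.075))
for g in((-.018,-.06),(-.138,-.042)):print("midleaf top/bottom",pr(g,.075),pr(g,.014))
print("end leaf free top",pr((-.03,-.045),.075))
```

```text
tcp [387. 328.] tip front bottom [392. 339.] finger z.075 [393. 288.]
midleaf top/bottom [456. 297.] [453. 405.]
midleaf top/bottom [217. 297.] [219. 405.]
end leaf free top [427. 287.]
```

Emit:
{"op": "step_arm", "data": {"commands": [[[0,0.002,0],[0,0,0],0],[[0,0.004,0],[0,0,0],0],[[0,0.004,0],[0,0,0],0]]}}

```text
time: 5.45
ee_pos: [0.5537, 0.2096, 0.0459]
orientation: [0.996, 0.09, -0.002, -0.0]
contact_force: [-2.8, 3.9, 0.4]
width: -0.0002
```

Emit:
{"op": "step_arm", "data": {"commands": [[[0,0.003,0],[0,0,0],0],[[0,0.004,0],[0,0,0],0],[[0,0.004,0],[0,0,0],0],[[0,0.004,0],[0,0,0],0]]}}

```text
time: 5.85
ee_pos: [0.5535, 0.2062, 0.0456]
orientation: [0.996, 0.09, -0.003, -0.001]
contact_force: [-4.8, 3.6, 1.7]
width: -0.0003
```

Run:
```python
from h import *
rel([(-.055,-.01,.06),(-.07,-.01,.16),(-.1,-.13,.16),(-.1,-.13,.045)])
```

```text
t 5.85 pos_g [-0.0487 -0.0353] 0.0456 F [-4.8  3.6  1.7] w -0.0003 turn 0.02
(-0.055, -0.01, 0.06) [-0.0063, -0.0254, -0.0143]
(-0.07, -0.01, 0.16) [-0.0219, -0.0255, -0.1142]
(-0.1, -0.13, 0.16) [-0.0519, 0.0945, -0.1143]
(-0.1, -0.13, 0.045) [-0.0513, 0.0947, 0.0007]
```

Emit:
{"op": "step_arm", "data": {"commands": [[[-0.006,-0.015,0],[0,0,0],0],[[-0.008,-0.025,-0.01],[0,0,0],0],[[-0.022,-0.025,-0.05],[0,0,0],0],[[-0.022,-0.025,-0.1],[0,0,0],0],[[-0.022,-0.025,-0.13],[0,0,0],0],[[-0.05,0.02,-0.13],[0,0,0],0],[[-0.052,0.06,-0.13],[0,0,0],0],[[-0.052,0.11,-0.13],[0,0,0],0],[[-0.052,0.15,-0.13],[0,0,0],0],[[-0.052,0.15,-0.13],[0,0,0],0]]}}

```text
time: 6.85
ee_pos: [0.5309, 0.0455, 0.1769]
orientation: [0.996, 0.088, -0.002, 0.0]
contact_force: [0.3, 1.7, 0.3]
width: 0.0003
```

Run:
```python
from h import *
rel([(-.1,-.11,.045)])
im=arm.camera("top")[155:255,220:350]; cv2.imwrite("pics/t2.png",cv2.resize(im,(780,600),interpolation=cv2.INTER_CUBIC)[:,:,::-1])
```

```text
t 6.85 pos_g [-0.0998 -0.1894] 0.1769 F [0.3 1.7 0.3] w 0.0003 turn -0.21
(-0.1, -0.11, 0.045) [0.0001, -0.0795, 0.1318]
```

View pics/t2.png

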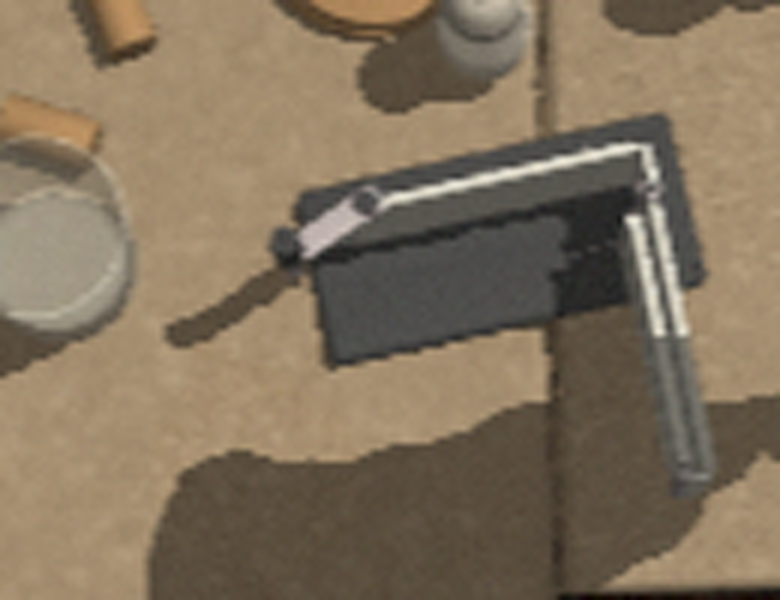

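The end leaf now lies parallel on the middle leaf (630→690 px), and the middle leaf has opened slightly, to about 1.55 rad. Next I'll plan the swing from the -y side.

Run:
```python
from h import *
for p in((397,197),(376,155)):print("spoon end g",Rg.T@(ray("top",*p,.01)[:2]-O))
e=crop((692,485),.075);d=Rg.T@(e-O)-[-.018,-.06];print("theta tip",np.arctan2(d[1],d[0])-np.pi/2)
p0=np.array([-.1,-.11])
for t in (1.6,1.45,1.3,1.15,1.,.85,.7,.55,.4,.3,.2,.1,.05,0,-.05):
    h=.002+.011*abs(np.cos(t))+.0145*abs(np.sin(t)); g=np.array([-.018,-.06])+.085*np.array([-np.sin(t),np.cos(t)])-h*np.array([np.cos(t),np.sin(t)])
    print(t,g.round(3),"shift from p0",((g-p0)*[1,-1]).round(3))
```

```text
spoon end g [-0.07044455 -0.23294503]
spoon end g [ 0.04838117 -0.20684407]
theta tip 1.4924892372932685
1.6 [-0.102 -0.079] shift from p0 [-0.002 -0.031]
1.45 [-0.105 -0.067] shift from p0 [-0.005 -0.043]
1.3 [-0.105 -0.055] shift from p0 [-0.005 -0.055]
1.15 [-0.104 -0.043] shift from p0 [-0.004 -0.067]
1.0 [-0.1   -0.031] shift from p0 [-0.    -0.079]
0.85 [-0.095 -0.019] shift from p0 [ 0.005 -0.091]
0.7 [-0.088 -0.008] shift from p0 [ 0.012 -0.102]
0.55 [-0.079  0.003] shift from p0 [ 0.021 -0.113]
0.4 [-0.067  0.011] shift from p0 [ 0.033 -0.121]
0.3 [-0.059  0.016] shift from p0 [ 0.041 -0.126]
0.2 [-0.05  0.02] shift from p0 [ 0.05 -0.13]
0.1 [-0.041  0.023] shift from p0 [ 0.059 -0.133]
0.05 [-0.036  0.024] shift from p0 [ 0.064 -0.134]
0 [-0.031  0.025] shift from p0 [ 0.069 -0.135]
-0.05 [-0.027  0.026] shift from p0 [ 0.073 -0.136]
```

Emit:
{"op": "step_arm", "data": {"commands": [[[0,-0.04,0.02],[0,0,0],0],[[0,-0.079,0.05],[0,0,0],0],[[0,-0.079,0.09],[0,0,0],0],[[0,-0.079,0.12],[0,0,0],0],[[0,-0.079,0.131],[0,0,0],0],[[0,-0.079,0.131],[0,0,0],0]]}}

```text
time: 7.5
ee_pos: [0.5144, 0.1264, 0.0445]
orientation: [0.996, 0.089, -0.004, -0.0]
contact_force: [0.7, 0.8, 0.4]
width: -0.0001
```

Emit:
{"op": "step_arm", "data": {"commands": [[[0,-0.016,0],[0,0,0],0],[[-0.001,-0.032,0],[0,0,0],0],[[-0.003,-0.044,0],[0,0,0],0],[[-0.003,-0.056,0],[0,0,0],0],[[-0.002,-0.066,0],[0,0,0],0],[[0.001,-0.076,0],[0,0,0],0],[[0.006,-0.088,0],[0,0,0],0],[[0.013,-0.099,0],[0,0,0],0],[[0.022,-0.11,0],[0,0,0],0],[[0.034,-0.118,0],[0,0,0],0],[[0.042,-0.123,0],[0,0,0],0]]}}

```text
time: 8.6
ee_pos: [0.5343, 0.2561, 0.0439]
orientation: [0.996, 0.089, -0.004, -0.0]
contact_force: [-0.4, -2.3, 0.1]
width: 0.0001
```

Run:
```python
from h import *
rel([(-.05,.02,.045),(-.041,.023,.045),(-.036,.024,.045),(-.031,.025,.045)])
```

```text
t 8.6 pos_g [-0.0587  0.0172] 0.0439 F [-0.4 -2.3  0.1] w 0.0001 turn -0.08
(-0.05, 0.02, 0.045) [0.0087, -0.0029, -0.0011]
(-0.041, 0.023, 0.045) [0.0177, -0.0059, -0.0012]
(-0.036, 0.024, 0.045) [0.0227, -0.0069, -0.0013]
(-0.031, 0.025, 0.045) [0.0277, -0.0079, -0.0013]
```

Emit:
{"op": "step_arm", "data": {"commands": [[[0.008,-0.003,0],[0,0,0],0],[[0.015,-0.005,0],[0,0,0],0],[[0.02,-0.006,0],[0,0,0],0],[[0.024,-0.006,0],[0,0,0],0],[[0.026,-0.006,0],[0,0,0],0],[[0.026,-0.006,0],[0,0,0],0]]}}

```text
time: 9.2
ee_pos: [0.559, 0.2666, 0.0437]
orientation: [0.996, 0.089, -0.004, -0.0]
contact_force: [0.1, 0.5, 0.3]
width: -0.0001
```

Emit:
{"op": "step_arm", "data": {"commands": [[[0.002,0,0],[0,0,0],0],[[0.003,0,0],[0,0,0],0],[[0.003,0,0],[0,0,0],0]]}}

```text
time: 9.5
ee_pos: [0.5597, 0.2668, 0.0436]
orientation: [0.996, 0.089, -0.007, -0.0]
contact_force: [-13.6, -2.6, 8.3]
width: -0.0001
```

Run:
```python
from h import *
rel([])
```

```text
t 9.5 pos_g [-0.0318  0.0231] 0.0436 F [-13.6  -2.6   8.3] w -0.0001 turn -0.07
```

Run:
```python
from h import *
P=[(-.06,.02,.05),(-.06,.02,.17),(.02,.115,.17),(.02,.115,.093)]
for a in (1.14,1.,.85,.7,.55,.4,.25,.1,0):
    n=np.array([np.sin(a),np.cos(a)]);g=np.array([0,.053])+.038*np.array([-np.cos(a),np.sin(a)])+n*(.0065+.011*n[0]+.0145*n[1]);P.append((*g.round(4),.093))
rel(P)
```

```text
t 9.5 pos_g [-0.0318  0.0231] 0.0436 F [-13.6  -2.6   8.3] w -0.0001 turn -0.07
(-0.06, 0.02, 0.05) [-0.0283, 0.0032, -0.006]
(-0.06, 0.02, 0.17) [-0.0298, 0.003, -0.126]
(0.02, 0.115, 0.17) [0.05, -0.0921, -0.1269]
(0.02, 0.115, 0.093) [0.051, -0.092, -0.0499]
(np.float64(0.0046), np.float64(0.0969), 0.093) [0.0357, -0.0739, -0.0498]
(np.float64(-0.0007), np.float64(0.0977), 0.093) [0.0304, -0.0747, -0.0497]
(np.float64(-0.0068), np.float64(0.0976), 0.093) [0.0243, -0.0746, -0.0496]
(np.float64(-0.0132), np.float64(0.0964), 0.093) [0.0179, -0.0733, -0.0495]
(np.float64(-0.0195), np.float64(0.0938), 0.093) [0.0116, -0.0707, -0.0494]
(np.float64(-0.0256), np.float64(0.09), 0.093) [0.0055, -0.0669, -0.0494]
(np.float64(-0.0311), np.float64(0.0849), 0.093) [-0.0, -0.0618, -0.0493]
(np.float64(-0.0356), np.float64(0.0787), 0.093) [-0.0045, -0.0556, -0.0493]
(np.float64(-0.038), np.float64(0.074), 0.093) [-0.0069, -0.0509, -0.0492]
```

Emit:
{"op": "step_arm", "data": {"commands": [[[-0.028,0.003,-0.006],[0,0,0],0],[[-0.03,0.003,-0.04],[0,0,0],0],[[-0.03,0.003,-0.085],[0,0,0],0],[[-0.03,0.003,-0.126],[0,0,0],0],[[-0.03,0.003,-0.126],[0,0,0],0],[[0.0,-0.035,-0.126],[0,0,0],0],[[0.03,-0.07,-0.126],[0,0,0],0],[[0.05,-0.092,-0.126],[0,0,0],0],[[0.05,-0.092,-0.126],[0,0,0],0],[[0.05,-0.092,-0.12],[0,0,0],0]]}}

```text
time: 10.5
ee_pos: [0.5945, 0.3669, 0.1631]
orientation: [0.996, 0.09, -0.006, -0.0]
contact_force: [-1.0, -0.4, 0.3]
width: 0.0001
```

Run:
```python
from h import *
rel([(.02,.115,.093)])
im=arm.camera("top")[155:255,220:350]; im2=arm.camera("side")[185:275,240:360]
cv2.imwrite("pics/t3.png",np.hstack([cv2.resize(i,(400,500),interpolation=cv2.INTER_CUBIC) for i in(im,im2)])[:,:,::-1])
```

```text
t 10.5 pos_g [0.0205 0.1154] 0.1631 F [-1.  -0.4  0.3] w 0.0001 turn -0.03
(0.02, 0.115, 0.093) [0.0004, 0.0004, 0.0701]
```

View pics/t3.png

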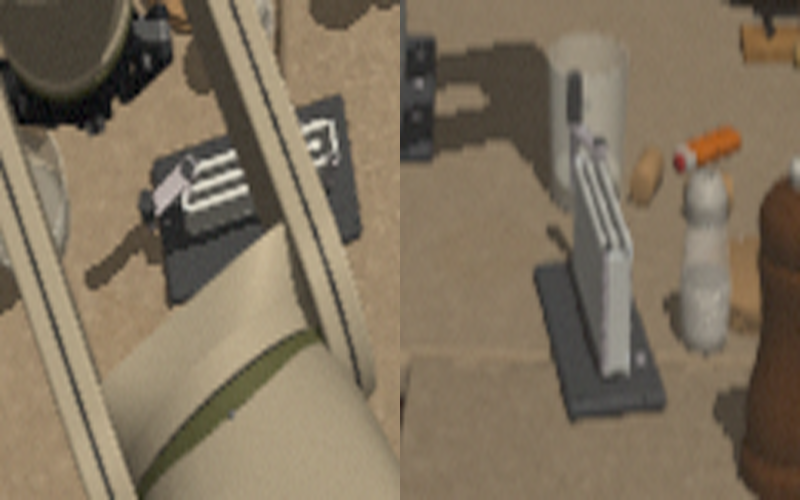

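The leaves are folded flat and parallel in both views. The catch is still open, with its tab at (148,208) in the left panel. I'll descend behind the tab.

Emit:
{"op": "step_arm", "data": {"commands": [[[0,0,0.03],[0,0,0],0],[[0,0,0.055],[0,0,0],0],[[0,0,0.069],[0,0,0],0],[[0,0,0.069],[0,0,0],0]]}}

```text
time: 11.0
ee_pos: [0.5905, 0.3635, 0.0898]
orientation: [0.996, 0.089, -0.01, 0.001]
contact_force: [-0.8, -0.0, 0.3]
width: 0.0002
```

Emit:
{"op": "step_arm", "data": {"commands": [[[-0.008,0.01,0],[0,0,0],0],[[-0.015,0.017,0],[0,0,0],0],[[-0.021,0.017,0],[0,0,0],0],[[-0.027,0.017,0],[0,0,0],0],[[-0.033,0.018,0],[0,0,0],0],[[-0.04,0.021,0],[0,0,0],0],[[-0.046,0.025,0],[0,0,0],0],[[-0.051,0.03,0],[0,0,0],0],[[-0.054,0.034,0],[0,0,0],0],[[-0.056,0.037,0],[0,0,0],0],[[-0.056,0.037,0],[0,0,0],0]]}}

```text
time: 12.1
ee_pos: [0.5418, 0.3165, 0.0909]
orientation: [0.996, 0.089, -0.01, 0.002]
contact_force: [-0.1, -0.5, -0.0]
width: -0.0003
```

Run:
```python
from h import *
rel([(-.038,.0755,.093),(-.038,.073,.093),(-.038,.071,.093)])
```

```text
t 12.1 pos_g [-0.0404  0.0753] 0.0909 F [-0.1 -0.5 -0. ] w -0.0003 turn -0.17
(-0.038, 0.0755, 0.093) [0.0024, -0.0002, -0.0022]
(-0.038, 0.073, 0.093) [0.0024, 0.0023, -0.0022]
(-0.038, 0.071, 0.093) [0.0024, 0.0043, -0.0022]
```

Pushing on to the stop, watching the force.

Emit:
{"op": "step_arm", "data": {"commands": [[[0.001,0.002,0],[0,0,0],0],[[0.002,0.004,0],[0,0,0],0],[[0.002,0.005,0],[0,0,0],0],[[0.002,0.005,0],[0,0,0],0]]}}

```text
time: 12.5
ee_pos: [0.544, 0.3134, 0.0909]
orientation: [0.996, 0.089, -0.01, 0.0]
contact_force: [-4.2, 6.2, 1.2]
width: 0.0001
```

Run:
```python
from h import *
rel([])
```

```text
t 12.5 pos_g [-0.0389  0.0719] 0.0909 F [-4.2  6.2  1.2] w 0.0001 turn -0.14
```

The stop is reached (7 N). I'll retract and check.

Emit:
{"op": "step_arm", "data": {"commands": [[[0,-0.012,0],[0,0,0],0],[[0,-0.02,-0.01],[0,0,0],0],[[0,-0.02,-0.05],[0,0,0],0],[[0,-0.02,-0.09],[0,0,0],0],[[-0.03,-0.02,-0.12],[0,0,0],0],[[-0.07,0.0,-0.13],[0,0,0],0],[[-0.1,0.04,-0.13],[0,0,0],0],[[-0.1,0.09,-0.13],[0,0,0],0],[[-0.1,0.14,-0.13],[0,0,0],0],[[-0.1,0.19,-0.13],[0,0,0],0],[[-0.1,0.24,-0.13],[0,0,0],0],[[-0.1,0.27,-0.13],[0,0,0],0]]}}

```text
time: 13.7
ee_pos: [0.4967, 0.0274, 0.224]
orientation: [0.996, 0.088, -0.01, 0.001]
contact_force: [-0.0, 1.2, -0.2]
width: -0.0001
```

Run:
```python
from h import *
rel([])
im=arm.camera("top")[130:255,200:400]; im2=arm.camera("side")[185:300,240:400]
cv2.imwrite("pics/t4.png",np.hstack([cv2.resize(i,(400,400*i.shape[0]//i.shape[1]),interpolation=cv2.INTER_CUBIC)[:250] for i in(im,im2)])[:,:,::-1])
```

```text
t 13.7 pos_g [-0.1367 -0.2011] 0.224 F [-0.   1.2 -0.2] w -0.0001 turn -0.23
```

View pics/t4.png

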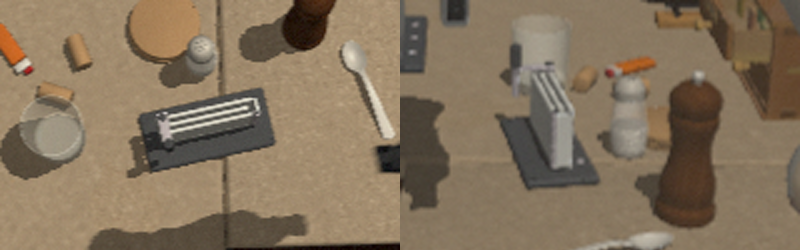

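Run:
```python
from h import *
im=arm.camera("top")[170:220,260:340]; cv2.imwrite("pics/t5.png",cv2.resize(im,(800,500),interpolation=cv2.INTER_CUBIC)[:,:,::-1])
m=arm.camera_model("top")
def pr(g,z):
    w=np.r_[Rg@np.array(g)+O,z];c=np.array(m["R"])@w+m["t"];p=np.array(m["K"])@c;p=p[:2]/p[2];return ((p-[260,170])*10+5).round()
for a in(0,.2,.4):print(a,"tab top",pr((-.038*np.cos(a),.053+.038*np.sin(a)),.109),"bar end",pr((-.042*np.cos(a),.053+.042*np.sin(a)),.083))
print("pin",pr((0,.053),.086))
```

```text
0 tab top [240. 317.] bar end [246. 352.]
0.2 tab top [208. 320.] bar end [212. 356.]
0.4 tab top [176. 318.] bar end [177. 353.]
pin [210. 183.]
```

View pics/t5.png

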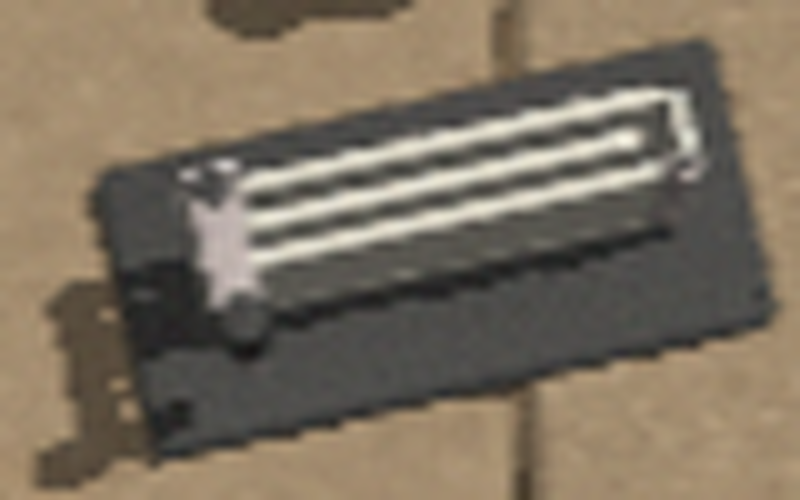

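The tab sits at (245,320), against (240,317) predicted for angle 0, so the catch is fully across. The leaves are flat and parallel. Handing in.

```bash
python3 -c "
from station import arm
print(arm.job_done())"
```

```text
the job is handed in; nothing more can be done
None
```

The splash guard is folded flat and its catch is turned fully across. I handed the job in at about 14 s of the 61 s allowed; the hand-in reported no verdict.

- **End leaf:** I pushed it in with closed fingers until it met the middle leaf, at about 5 N. The middle leaf was still open then, at about 1.5 rad. The push opened the middle leaf a little further, which did no harm.
- **Middle leaf:** I swung the two leaves together onto the back leaf until they hit the stop, at about 14 N. The fingers stopped within 1 mm of the predicted position, and the catch was still open.
- **Catch:** I turned it by its tab until it hit the stop, at about 7 N.

The last top view showed the three leaves parallel. The catch tab was at pixel (245,320), against (240,317) predicted for fully across. The salt shaker, pepper mill, tumbler and teaspoon looked unmoved, and the arm was clear of everything.

One side view during the first fold showed a grey patch over the middle leaf that I could not explain. The later top view showed that fold was good, and no other check failed or disagreed.

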